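# Clamp a cork-faced printing block in the glue press

### The arm

A 7-joint arm with a two-finger parallel gripper is mounted at the origin on the work surface. World frame = base frame: x ahead of the robot, y to its left, z up, the work surface at z = 0. Lengths are in mm, angles in rad, forces in N, time in s.
With the tool pointing down it reaches from about 425 to 950 mm from the base axis. Payload 16.7 kg.
Tool frame: the origin (TCP) lies at the very end of the fingers, on their centre line; the grasp point (between the pads) lies 19 mm behind it (manip.grip_depth is the distance from the TCP to the grasp point, in mm); z points along the fingers, y is the line along which they close (so a half turn about z gives the same grasp; the last joint's range is limited). The gripper opens to 94 mm and grips with 3 to 60 N. Pads are 16 mm wide; open, the fingers measure 119 mm over their backs; the gripper's body (75 mm by 177 mm) begins 78 mm behind the grasp point.
Start: joints at [1.123, 0.426, 0.074, 1.606, -0.034, 1.111, -0.067], TCP at [198.026, -645.26, 205.467] pointing down, gripper open.
Joint ranges: [-2.85, 2.85], [-0.5, 2.14], [-1.23, 1.37], [0.21, 2.46], [-1.02, 4.16], [0.16, 2.05], [-2.73, 2.73]. Speed limits (rad/s): [1.89, 1.89, 2.39, 2.39, 3.01, 3.01, 3.01].

### API

Orientations are given as a rotation vector (axis times angle).
In Python, from station import manip gives the robot as it stands.
- The arm moves only by the tool play_rows, never from a script. Its argument "rows" is one flat list of numbers, 5 for each row, row after row: the shift along the tool's x, y, z in mm, then the turn about the tool's z in rad, then the finger opening in mm, from 0 to 94. A call has 1 to 8 rows; each row is the pose to reach, as a shift and turn from the pose commanded when the call began, along the tool's axes at that moment; what a row does not reach only later rows make up. A row lasts 1/12 s, in which the tool goes at most 41.7 mm and 7.16 degrees, less where a joint would pass 70% of its speed; a pose out of reach is approached as far as the arm can. A call with a gripper value outside its range is refused whole. The fingers move at their own pace and stop on an object; "grip_force" is the grip in N (left out, the last holds). Time passes only in rows, so rows that repeat a pose let the fingers close. It gives the time, the measured TCP pose, the force, the opening and the grip force at its end, in the units of the state.
- manip.sense(): the state, without advancing time (a new reading comes with each control period).
- manip.read_camera(name): name is "scene" or "side" or "wrist"; returns (picture, depth): 480x640x3 uint8, red, green, blue; 480x640 float32, mm along the optical axis (not along the pixel's ray), 0 where there is no reading.
- manip.camera_params(name): a dict with "camera_matrix" (3x3 intrinsics, pixels), "rvec" (rotation vector, rad) and "tvec" (3), from world to camera coordinates, as OpenCV has them. Camera axes: x right, y down, z forward; pixel columns grow to the right and rows downward; lengths in mm; the calibration is good to about 2 mm. A picture is of the moment at which its call begins: read the wrist's pose just before it. camera_params takes no time and is no camera call; for the wrist camera it gives the pose at the moment of the call.
- manip.job_done(): hands the job in; it is judged then, once.
Trained networks look in the newest picture that a camera, given by its name, has taken for a name from the list of things; names that differ only in an ending like _2 or _b are one class to them, and where a whole thing is asked for, a point or a joint stands for the part that bears it (a point fixed in the world has none). Each returns a list of dicts, best first, with "score" (0 to 1); they miss things now and then, are a little off and sometimes report something else, mostly with a low value. They report only what shows in the picture. A call takes as long as a camera call. They do not tell look-alikes from the thing itself.
- manip.cut_out(thing, camera): "region" (480x640 bool, what is visible of it) and "location" ([row, column] in pixels, amid what is visible of it).
The state is a dict: "time_s": time; "joints": joint angles; "qvel": joint speeds; "tau": joint torques, N m; "tool_pos": TCP position; "orientation": TCP orientation; "wrist_force": force on the tool from outside, world axes, zero at the start; "wrist_torque": the same for the moment, N m; "grip_width": opening from 0.0 (shut) to 1.0 (fully open); "gripper_force": force on a finger pad.
Only numpy, scipy, OpenCV 4.12 (cv2) and the standard library are available. Lean on these libraries where they do the work, as an engineer would, in place of code of your own. Each camera call takes 0.05 s, during which the arm holds its last target. There are 200 camera calls.

### The job

The cork has just been glued onto this printing block: slide the block along the press bed until it sits fully home against the back stop, then turn the black knob clockwise until you feel the foot meet the cork and the knob stiffens sharply. From there give it one quarter turn more, no further or the cork is crushed, and let go, leaving the block clamped and the things around it undisturbed.

Things in the scene. Friction and masses are not known exactly. Their poses are not given: they have to be found in the camera images.
- press: Fixed glue press. Origin on the table under the bed; x points from its open front (near the robot) to the back stop, z up. Plywood bed 290 x 130 mm (x -175 to +115 mm), top 12 mm above the table. Wooden guides 14 mm high, 62 mm apart inside, from x = +50 to +85 mm, with mouths flaring out to the front from x = +19 mm.
- back_stop (a point): Foot of the front face of the wooden back stop, at bed height, on the middle line: 85 mm along x from the press origin. The stop is 22 mm high. Axes as the press.
- bridge_top (a point): Middle of the top of the steel bridge that crosses the bed on two columns, on the screw axis, 30 mm along x from the press origin. The bridge is 26 mm wide in x, 130 mm in y; underside 75 mm, top 97 mm above the table; columns 55 mm either side.
- block_center (a point): Centre of the loose printing block: wood with cork face up, 170 (its x) x 56 (its y) x 34 mm, 0.2 kg, lying on the bed, far end under the bridge, 55 to 85 mm short of the back stop, a little askew. Home: far end touches the stop, centre 85 mm before it. Take it across its width by its near end, from above: that end stays clear of bridge and knob. Do not lift: the foot is just above.
- knob_grip (a point): Grip point of the black knob, on the screw axis, roughly 130 mm above the table: an upright bar 44 mm long (point's x), 14 mm thick (y), from 16 mm below to 14 mm above this point, on a disc of 44 mm. Clockwise from above tightens; it sinks 2 mm per radian. It turns freely at 0.06 N m; when the foot meets the cork that jumps to 0.21 N m, then climbs 0.07 N m per radian. Stays where left.
- foot: Round steel pressure foot on the lower end of the screw, 44 mm diameter, 8 mm thick, sprung, on a swivel (it need not turn with the knob); the pose given is a point up inside the screw, not its face. It meets the cork after 0.5 to 2.6 rad of tightening, different each time, a gap too small to measure. A ratchet holds what is tightened: turning back does not ease it.
- glue_mid (a point): Middle of a white plastic glue bottle with a black cap, 56 mm diameter, 145 mm tall, standing beside the press. Leave alone.
- jar_mid (a point): Middle of a small lidded jar, 52 mm diameter, 55 mm tall, standing beside the press. Leave alone.
- phone_mid (a point): Middle of a phone lying flat on the table, 148 x 72 x 9 mm. Leave alone.
Things that resemble listed ones, but are neither listed nor needed, are in the scene too. What is meant by the part that bears block_center is not blue or pink, and is the larger of those in its own colour.

How it is judged (in metres and radians):
On the way, in this order (a step that is already met when the one before it is completed fails the run):
1. the block is home against the back stop while the foot is still clear of it (x of block_center in the frame of press above -0.003 m and contact force between foot and block below 1 N), for 0.1 s.
2. the foot bears on the cork (contact force between foot and block above 3 N), for 0.1 s.
At the end, for the whole second after the job is handed in: The block lies within 3 mm of the back stop and at rest, clamped by the foot with 12 to 20 N: a quarter turn past first contact, within about 25 degrees (x of block_center in the frame of press above -0.003 m and contact force between foot and block between 12 and 20 N and linear speed of block below 0.01 m/s); the robot touches nothing.
It fails at once if the cork is crushed: the foot presses with more than 30 N (contact force between foot and block above 30 N).
It fails at once if the glue bottle, jar or phone is shifted by more than 20 mm (distance of any of glue_mid, jar_mid, phone_mid from where it was at the start of the episode above 0.02 m).
It also fails if it takes over 72 s, if anything falls off the work surface, if the arm or the gripper's body presses on something with over 40 N, if the wrist force passes 120 N, or if a joint passes its speed limit or range.

## Working session

There is one attempt and no reset: what is moved stays moved. The work goes in short steps, Python scripts to look and compute and a tool call to move; the robot and the scene stay as the last step left them, time stands still between calls to the robot, and variables do not carry over. Pictures are saved under pics/ and viewed, at most 10 in all, crops included, and the job is handed in when it is done.

Besides the shell and the picture viewer there is one more tool, called after "Call:" as name(argument=value, ...), one argument or row to a line, values as JSON. play_rows: Moves the arm, as the interface text tells. Its arguments: {"type":"object","properties":{"rows":{"type":"array","items":{"type":"number"}},"grip_force":{"type":"number"}},"required":["rows"]}

```bash
mkdir -p pics; ls; cat > h.py <<'E'
import numpy as np, cv2
from station import manip
def cam(n):
    p=manip.camera_params(n); K=np.array(p["camera_matrix"]); R=cv2.Rodrigues(np.array(p["rvec"],float))[0]; t=np.array(p["tvec"],float).ravel()
    return K,R,t
def cloud(n,depth,C=None):
    K,R,t=C or cam(n)
    v,u=np.mgrid[0:480,0:640]
    P=np.stack([(u-K[0,2])/K[0,0]*depth,(v-K[1,2])/K[1,1]*depth,depth],-1)
    return (P-t)@R
def proj(n,X,C=None):
    K,R,t=C or cam(n)
    q=(R@np.asarray(X,float)+t); q=K@q; return q[:2]/q[2]
E
python3 - <<'E'
from h import *
s=manip.sense(); print(s)
ims=[]
for n in ["scene","side"]:
    p,d=manip.read_camera(n); P=cloud(n,d); np.savez(f"{n}.npz",p=p,d=d,P=P)
    cv2.imwrite(f"pics/{n}0.png",p[:,:,::-1])
    K,R,t=cam(n); print(n,"cam pos",-R.T@t)
    for th in ["press","block_center","knob_grip","glue_mid","jar_mid","phone_mid"]:
        for r in manip.cut_out(th,n)[:4]:
            m=r["region"]&(d>0)
            print(n,th,round(r["score"],2),r["location"],m.sum(),np.median(P[m],0).round() if m.any() else None)
E
```

```text
pics
{'time_s': 0.0, 'joints': array([ 1.12349963,  0.42670688,  0.07384437,  1.6066011 , -0.03408568,
        1.11079287, -0.06708484]), 'qvel': array([ 0.00019988, -0.0008495 ,  0.00132634, -0.00116288,  0.00216097,
        0.00149085, -0.00071352]), 'tau': array([-9.17722082e-05, -9.35815001e+01,  3.66644114e+00, -4.54203451e+01,
       -4.85912827e-02,  1.98147038e-02,  1.37384263e-04]), 'tool_pos': array([ 197.89799687, -644.88534184,  204.79478805]), 'orientation': array([-3.10562921e+00, -4.65864684e-01,  4.46274023e-04]), 'wrist_force': array([-0.27352799, -0.19087946,  0.76632724]), 'wrist_torque': array([-0.00207484, -0.01716105,  0.03223175]), 'gripper_force': 0.0, 'grip_width': 0.9985503348293647}
scene cam pos [1270.9720674  -222.15021733  776.1424255 ]
scene press 0.93 [285.2, 355.1] 5765 [675.  -3.  15.]
scene block_center 0.76 [236.3, 184.9] 2055 [ 401. -334.   34.]
scene block_center 0.69 [210.0, 408.8] 832 [461. 206.  25.]
scene block_center 0.68 [203.4, 311.7] 734 [362. -13.  27.]
scene knob_grip 0.7 [258.2, 357.8] 517 [670.  -2. 126.]
scene glue_mid 0.71 [281.1, 269.7] 1348 [ 629. -167.   85.]
scene jar_mid 0.83 [285.5, 445.0] 747 [719. 173.  45.]
scene jar_mid 0.36 [247.6, 254.3] 799 [ 456. -178.   11.]
scene phone_mid 0.63 [247.3, 253.3] 835 [ 456. -178.   11.]
side cam pos [  17.43922356 -603.49649239  582.53824713]
side press 0.86 [261.2, 363.8] 4652 [643. -18.  15.]
side block_center 0.96 [258.8, 327.4] 2484 [556.   8.  47.]
side block_center 0.87 [251.1, 227.5] 1198 [444. 196.  26.]
side block_center 0.83 [325.3, 240.2] 2182 [340. -16.  28.]
side block_center 0.59 [430.1, 407.7] 6521 [ 372. -346.   36.]
side knob_grip 0.9 [206.8, 368.9] 423 [657.  -5. 127.]
side glue_mid 0.83 [277.6, 417.1] 2160 [ 596. -176.   76.]
side glue_mid 0.15 [336.5, 365.8] 2819 [ 471. -172.   12.]
side jar_mid 0.88 [210.5, 329.4] 560 [698. 167.  36.]
side phone_mid 0.67 [340.2, 364.5] 2882 [ 471. -171.   12.]
```

```bash
python3 -c "
import cv2,numpy as np
" ; ls pics
```

```text
scene0.png
side0.png
```

View pics/scene0.png

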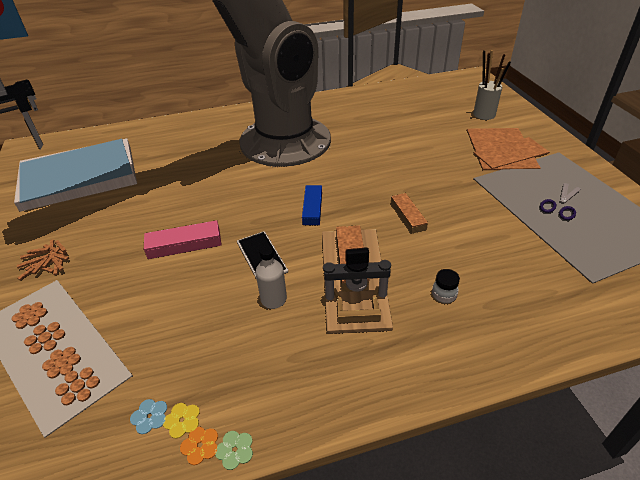

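View pics/side0.png

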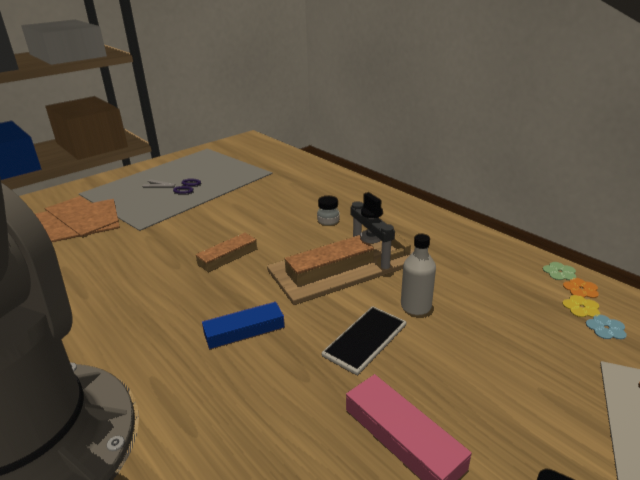

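The side view shows four block-like things: the cork block on the press at (327,259), a small cork block at (227,251), a blue one at (243,325) and a pink one at (408,430). I choose the one on the press: it is cork-coloured and the larger of the two in that colour. Next I measure it and check it in a close crop.

```bash
python3 - <<'E'
from h import *
for n in ["scene","side"]:
    z=np.load(n+".npz"); P=z["P"]; img=z["p"]
    Q=P.reshape(-1,3); C=img.reshape(-1,3).astype(int)
    near=(Q[:,0]>440)&(Q[:,0]<800)&(abs(Q[:,1])<110)
    def rect(lo,hi,name,x=(440,800),y=(-110,110)):
        m=near&(Q[:,2]>lo)&(Q[:,2]<hi)&(Q[:,0]>x[0])&(Q[:,0]<x[1])&(Q[:,1]>y[0])&(Q[:,1]<y[1])
        A=Q[m]
        if len(A)<10: print(n,name,len(A));return
        r=cv2.minAreaRect(A[:,:2].astype(np.float32)); print(n,name,len(A),"c",np.round(r[0],1),"s",np.round(r[1],1),"a",round(r[2],2),"zmed",A[:,2].mean().round(1), "mean",A.mean(0).round(1))
    rect(7,17,"bed"); rect(42,51,"blocktop"); rect(91,103,"bridge"); rect(110,150,"knob"); rect(135,150,"knobtop")
    hz,e=np.histogram(Q[near][:,2],bins=np.arange(-6,160,4)); print(list(zip(e[:-1].astype(int),hz)))
z=np.load("side.npz")["p"]
cv2.imwrite("pics/crop1.png",cv2.resize(z[170:330,240:440,::-1],(800,640))[:600])
E
```

```text
scene bed 2899 c [606.3  14.4] s [130.2 292.6] a 75.89 zmed 13.1 mean [640.6   5.2  13.1]
scene blocktop 736 c [583.7   0.9] s [123.3 203.1] a 88.25 zmed 47.3 mean [546.4  23.2  47.3]
scene bridge 524 c [ 6.657e+02 -4.000e-01] s [132.3  29.6] a 76.41 zmed 97.7 mean [669.4  -0.7  97.7]
scene knob 475 c [672.1  -1.7] s [43.4 29.9] a 80.04 zmed 129.3 mean [670.7  -2.1 129.3]
scene knobtop 188 c [ 6.648e+02 -4.000e-01] s [43.4 15. ] a 80.35 zmed 142.5 mean [666.8  -1.3 142.5]
[(np.int64(-6), np.int64(75)), (np.int64(-2), np.int64(4704)), (np.int64(2), np.int64(1996)), (np.int64(6), np.int64(110)), (np.int64(10), np.int64(2008)), (np.int64(14), np.int64(833)), (np.int64(18), np.int64(101)), (np.int64(22), np.int64(146)), (np.int64(26), np.int64(234)), (np.int64(30), np.int64(132)), (np.int64(34), np.int64(258)), (np.int64(38), np.int64(45)), (np.int64(42), np.int64(136)), (np.int64(46), np.int64(573)), (np.int64(50), np.int64(57)), (np.int64(54), np.int64(115)), (np.int64(58), np.int64(108)), (np.int64(62), np.int64(36)), (np.int64(66), np.int64(38)), (np.int64(70), np.int64(17)), (np.int
[... 1653 characters left out ...]
int64(66), np.int64(43)), (np.int64(70), np.int64(25)), (np.int64(74), np.int64(12)), (np.int64(78), np.int64(48)), (np.int64(82), np.int64(80)), (np.int64(86), np.int64(89)), (np.int64(90), np.int64(76)), (np.int64(94), np.int64(110)), (np.int64(98), np.int64(176)), (np.int64(102), np.int64(130)), (np.int64(106), np.int64(14)), (np.int64(110), np.int64(44)), (np.int64(114), np.int64(90)), (np.int64(118), np.int64(37)), (np.int64(122), np.int64(27)), (np.int64(126), np.int64(31)), (np.int64(130), np.int64(40)), (np.int64(134), np.int64(31)), (np.int64(138), np.int64(29)), (np.int64(142), np.int64(66)), (np.int64(146), np.int64(27)), (np.int64(150), np.int64(0)), (np.int64(154), np.int64(0))]
```

View pics/crop1.png

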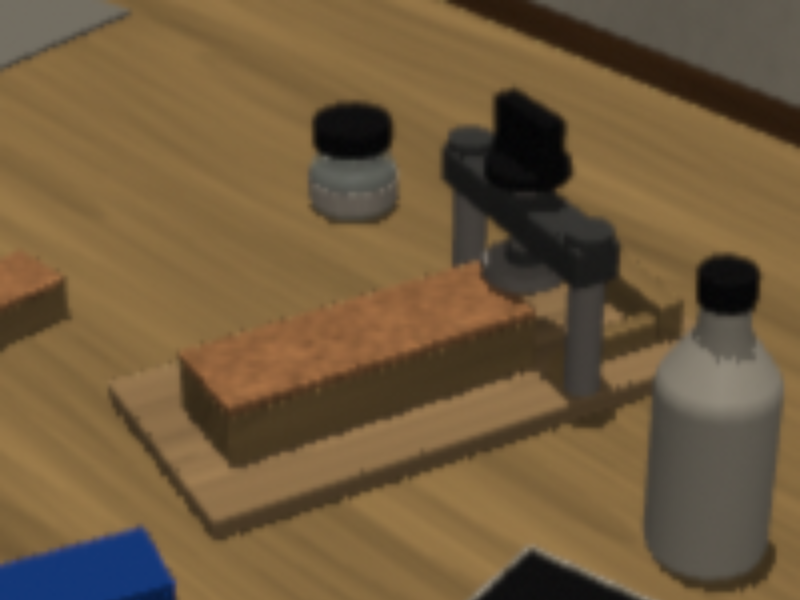

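The crop confirms it: the large cork block lies on the bed with its near end at about side pixel (292,272) and its far end under the foot. The knob bar runs nearly along the bridge. Next I get the block's pose and the first approach.

```bash
cat >> h.py <<'E'
YAW=np.deg2rad(-14.2); U=np.array([np.cos(YAW),np.sin(YAW)]); V=np.array([-U[1],U[0]])
O=np.array([634.8,7.0])
def topress(xy): d=np.asarray(xy)[...,:2]-O; return np.stack([d@U,d@V],-1)
def tool():
    s=manip.sense(); R=cv2.Rodrigues(np.array(s["orientation"],float))[0]; return s,s["tool_pos"],R
def delta(target,yaw_x_deg):
    s,p,R=tool(); d=R.T@(np.asarray(target,float)-p); y=np.arctan2(R[1,0],R[0,0])
    t=y-np.deg2rad(yaw_x_deg); t=(t+np.pi)%(2*np.pi)-np.pi
    print("tcp",p.round(1),"yaw",np.rad2deg(y).round(2),"shift",d.round(1),"turn",t.round(3),"joints",s["joints"].round(2),"t",s["time_s"])
E
python3 - <<'E'
from h import *
for n in ["scene","side"]:
    P=np.load(n+".npz")["P"].reshape(-1,3); q=topress(P)
    m=(P[:,2]>43)&(P[:,2]<51)&(q[:,0]<12)&(abs(q[:,1])<48)&(q[:,0]>-180)
    A=q[m].astype(np.float32)
    print(n,m.sum(),A.min(0),A.max(0))
    for x in range(-160,10,15):
        b=A[(A[:,0]>=x)&(A[:,0]<x+15)]
        if len(b)>5: print(x,len(b),np.percentile(b[:,1],[1,99]).round(1))
    print("near x",np.percentile(A[:,0],[.5,2]).round(1))
    m=(P[:,2]>91)&(P[:,2]<103)&(abs(q[:,1])<80)&(abs(q[:,0]-30)<30); print("bridge",np.percentile(q[m],[1,99],axis=0).round(1).tolist())
    m=(P[:,2]>8)&(P[:,2]<17)&(abs(q[:,1])<80); print("bed",np.percentile(q[m],[1,99],axis=0).round(1).tolist())
# target above block near end, press coords (-140,0)
delta([*(O+U*-135),180],-14.2)
E
```

```text
scene 661 [-152.39613   -31.908386] [-28.433647  25.120338]
-160 39 [-30.5  22. ]
-145 108 [-31.9  23.3]
-130 112 [-30.4  23.6]
-115 108 [-31.1  23.3]
-100 119 [-30.  24.]
-85 87 [-30.5  24.7]
-70 35 [-29.6 -15.9]
-55 32 [-30.1 -17. ]
-40 21 [-28.8 -17.8]
near x [-151.7 -149. ]
bridge [[18.0, -63.9], [44.3, 64.5]]
bed [[-673.4, -75.6], [115.1, 63.8]]
side 1455 [-152.06743   -33.659203] [11.752216 27.979952]
-160 81 [-32.2  24.1]
-145 143 [-32.4  24.4]
-130 141 [-31.3  23.6]
-115 138 [-32.2  24.5]
-100 136 [-31.7  24. ]
-85 127 [-30.4  25.4]
-70 134 [-30.6  24.7]
-55 128 [-30.9  26.3]
-40 125 [-30.1  26.6]
-25 125 [-30.3  25.9]
-10 126 [-30.2  25.9]
5 51 [-29.2  27.1]
near x [-151.2 -149.8]
bridge [[16.3, -65.8], [42.0, 61.1]]
bed [[-536.0, -75.7], [86.7, 59.9]]
tcp [ 198.  -645.3  205.5] yaw 17.06 shift [ 493.5 -565.5   25.5] turn 0.546 joints [ 1.12  0.43  0.07  1.61 -0.03  1.11 -0.07] t 0.7
```

Call:
play_rows(
  rows=[25,-28,0,0.03,94,50,-56,0,0.06,94,75,-84,0,0.09,94,100,-112,0,0.12,94,125,-140,0,0.15,94,150,-168,0,0.18,94,175,-196,0,0.21,94,200,-224,0,0.24,94],
  grip_force=25,
)

```text
time_s: 1.37
tool_pos: [323.9, -370.8, 205.7]
orientation: [3.14, 0.088, 0.001]
wrist_force: [0.5, -1.1, -0.1]
grip_width: 1.001
gripper_force: 0.0
```

```bash
python3 -c "
from h import *
delta([*(O+U*-133+V*-3.5),80],-13.4)"
```

```text
tcp [ 323.9 -370.8  205.7] yaw 3.22 shift [ 203.6 -396.3  125.6] turn 0.29 joints [ 0.75  0.13 -0.04  2.    0.01  1.01 -0.8 ] t 1.3667
```

Call:
play_rows(
  rows=[17,-33,0,0.03,94,34,-66,0,0.06,94,51,-99,0,0.09,94,68,-132,0,0.12,94,85,-165,0,0.15,94,102,-198,0,0.18,94,119,-231,0,0.21,94,136,-264,0,0.24,94],
)

```text
time_s: 2.03
tool_pos: [444.5, -99.3, 205.9]
orientation: [3.128, -0.289, 0.001]
wrist_force: [0.7, -1.3, -0.0]
grip_width: 1.003
gripper_force: 0.0
```

```bash
python3 -c "
from h import *
delta([*(O+U*-133+V*-3.5),80],-13.4)"
```

```text
tcp [444.5 -99.3 205.9] yaw -10.54 shift [  34.6 -144.3  125.9] turn 0.05 joints [ 0.37  0.08 -0.31  2.06  0.03  1.   -1.7 ] t 2.0333
```

Call:
play_rows(
  rows=[8,-36,0,0.02,94,17,-72,0,0.04,94,26,-108,10,0.05,94,34.5,-144,20,0.05,94,34.5,-144,50,0.05,94,34.5,-144,85,0.05,94,34.5,-144,106,0.05,94,34.5,-144,106,0.05,94],
)

```text
time_s: 2.7
tool_pos: [501.6, 34.2, 95.8]
orientation: [3.12, -0.363, -0.009]
wrist_force: [-1.0, 0.1, -0.4]
grip_width: 1.0
gripper_force: 0.0
```

```bash
python3 - <<'E'
from h import *
delta([*(O+U*-133+V*-3.5),20],-13.4)
C=cam("wrist"); p,d=manip.read_camera("wrist"); cv2.imwrite("pics/w1.png",p[:,:,::-1])
P=cloud("wrist",d,C).reshape(-1,3); q=topress(P)
for x in range(-190,60,15):
  for lo,hi,nm in ((42,51,"blk"),(9,16,"bed"),(22,30,"guide")):
    m=(P[:,2]>lo)&(P[:,2]<hi)&(abs(q[:,1])<75)&(q[:,0]>=x)&(q[:,0]<x+15)
    if m.sum()>20: print(x,nm,m.sum(),np.percentile(q[m][:,1],[1,99]).round(1),np.percentile(q[m][:,0],[1,99]).round(1),P[m][:,2].mean().round(1))
E
```

```text
tcp [501.6  34.2  95.8] yaw -13.27 shift [ 3.3 -2.9 75.8] turn 0.002 joints [ 0.15  0.31 -0.4   2.06  0.17  0.8  -2.15] t 2.7
-190 bed 157 [-61.8  59.7] [-176.4 -175. ] 11.1
-175 bed 2769 [-62.7  59.9] [-174.9 -160.2] 11.8
-160 blk 1003 [-30.2  24.3] [-152.5 -145. ] 45.8
-160 bed 1824 [-63.   64.6] [-159.8 -145.1] 11.8
-145 blk 2111 [-30.3  24.6] [-144.8 -130.1] 45.8
-145 bed 1909 [-63.   64.8] [-144.8 -130.2] 11.8
-130 blk 2194 [-29.8  25. ] [-129.8 -115.2] 45.8
-130 bed 2008 [-63.   64.9] [-129.9 -115.2] 11.8
-115 blk 2327 [-29.6  25. ] [-114.8 -100.2] 45.8
-115 bed 2083 [-63.  65.] [-114.8 -100.1] 11.8
-100 blk 2431 [-29.1  25.4] [-99.8 -85.1] 45.8
-100 bed 2168 [-62.9  64.9] [-99.8 -85.2] 11.8
-85 blk 2550 [-28.9  25.7] [-84.8 -70.2] 45.8
-85 bed 2266 [-63.  65.] [-84.8 -70.2] 11.8
-70 blk 2679 [-28.6  26. ] [-69.9 -55.2] 45.8
-70 bed 2368 [-62.8  65.1] [-69.8 -55.1] 11.8
-55 blk 2813 [-28.2  26.4] [-54.9 -40.2] 45.8
-55 bed 2468 [-62.8  65.1] [-54.8 -40.1] 11.8
-40 blk 2964 [-28.   26.8] [-39.8 -25.2] 45.9
-40 bed 2573 [-62.9  65. ] [-39.8 -25.1] 11.9
-25 blk 3133 [-27.5  27.2] [-24.8 -10.1] 45.9
-25 bed 2691 [-62.7  65.1] [-24.9 -10.2] 11.8
-10 blk 3276 [-27.4  27.4] [-9.8  4.9] 45.8
-10 bed 2830 [-62.7  65. ] [-9.9  4.9] 11.8
5 blk 82 [-27.4  17.2] [5.  5.9] 45.4
5 bed 2147 [-62.8  65.2] [ 5.1 16.7] 11.8
```

View pics/w1.png

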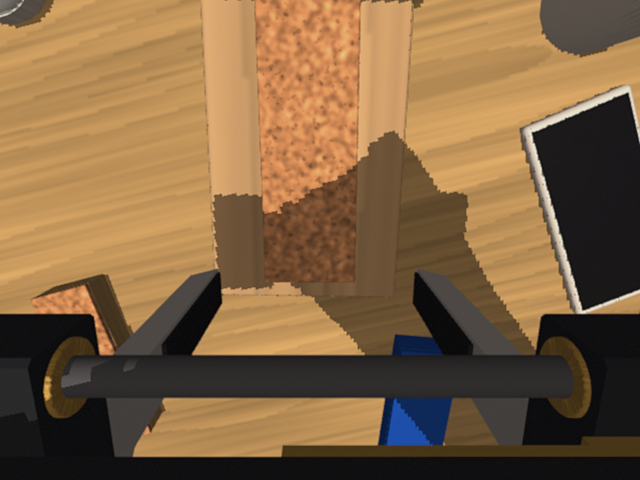

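The wrist view shows the block's near end at row 282, columns 265–357, between the open fingers. The nearest stray blocks at (90,310) and (415,390) are clear. I go down and grip.

Call:
play_rows(
  rows=[3,-4,25,0,94,3,-4,50,0,94,3,-4,65,0,94,3,-4,75,0,94,3,-4,75,0,80,3,-4,75,0,66,3,-4,75,0,50,3,-4,75,0,50],
  grip_force=20,
)

```text
time_s: 3.42
tool_pos: [508.8, 37.5, 25.9]
orientation: [-3.12, 0.364, -0.003]
wrist_force: [-0.1, -0.2, -0.5]
grip_width: 0.755
gripper_force: 0.0
```

Call:
play_rows(
  rows=[0,0,0,0,40,0,0,0,0,40,0,0,0,0,40,0,0,0,0,40],
)

```text
time_s: 3.75
tool_pos: [508.3, 37.5, 25.1]
orientation: [3.12, -0.364, 0.001]
wrist_force: [-1.8, -0.2, 8.0]
grip_width: 0.597
gripper_force: 20.0
```

```bash
python3 -c "
from h import *
delta([*(O+U*-67+V*1),20],-14.2)
s=manip.sense();print(s['wrist_force'],s['gripper_force'],s['grip_width']*94)"
```

```text
tcp [508.3  37.5  25.1] yaw -13.31 shift [63.2 -1.5  5.2] turn 0.016 joints [ 0.1   0.43 -0.36  2.1   0.25  0.65 -2.23] t 3.75
[-1.79951013 -0.20232357  8.03008756] 19.997965693473816 56.083854732964696
```

Call:
play_rows(
  rows=[2,0,-2,0.008,40,5,-0.5,-3,0.016,40,12,-1,-3,0.016,40,20,-1.5,-3,0.016,40,28,-1.5,-3,0.016,40,36,-1.5,-3,0.016,40,44,-1.5,-3,0.016,40,50,-1.5,-3,0.016,40],
)

```text
time_s: 4.42
tool_pos: [558.0, 27.1, 27.3]
orientation: [-3.117, 0.39, -0.0]
wrist_force: [0.2, 0.7, -2.9]
grip_width: 0.6
gripper_force: 20.0
```

Call:
play_rows(
  rows=[2,0,0,0,40,4,0,0,0,40,6,0,0,0,40,8,0,0,0,40,10,0,0,0,40,10,0,0,0,40],
)

```text
time_s: 4.92
tool_pos: [566.9, 25.0, 27.6]
orientation: [-3.117, 0.389, -0.0]
wrist_force: [-0.4, -0.2, -3.1]
grip_width: 0.593
gripper_force: 20.0
```

```bash
python3 -c "
from h import *
delta([*(O+U*-67+V*1),20],-14.2)
s=manip.sense();print(s['wrist_force'],s['gripper_force'],s['grip_width']*94)"
```

```text
tcp [566.9  25.   27.6] yaw -14.23 shift [ 3.2 -0.2  7.6] turn -0.0 joints [ 0.12  0.5  -0.35  1.97  0.25  0.71 -2.2 ] t 4.9167
[-0.39164747 -0.17598364 -3.14444012] 19.99459147453308 55.69693108785008
```

Call:
play_rows(
  rows=[0,0,1.5,0,40,0,0,2,0,40,2,0,2,0,40,4,0,2,0,40,6,0,2,0,40,8,0,2,0,40,9,0,2,0,40,9,0,2,0,40],
)

```text
time_s: 5.58
tool_pos: [573.2, 23.3, 25.1]
orientation: [3.117, -0.388, -0.007]
wrist_force: [-13.9, 2.4, 6.6]
grip_width: 0.597
gripper_force: 20.0
```

```bash
python3 - <<'E'
from h import *
delta([*(O+U*-67+V*1),20],-14.2)
s=manip.sense();print(s['wrist_force'],s['gripper_force'],s['grip_width']*94)
C=cam("wrist"); p,d=manip.read_camera("wrist"); cv2.imwrite("pics/w2.png",p[:,:,::-1])
P=cloud("wrist",d,C).reshape(-1,3); q=topress(P)
b=(P[:,2]>43)&(P[:,2]<49)&(abs(q[:,1])<35)&(q[:,0]>-100)&(q[:,0]<40)
print(b.sum(),np.percentile(q[b],[.5,1,99,99.5],axis=0).round(1).tolist(), P[b][:,2].mean())
for x in range(-95,10,15):
    m=b&(q[:,0]>=x)&(q[:,0]<x+15)
    if m.sum()>20: print(x,m.sum(),np.percentile(q[m][:,1],[1,99]).round(1),P[m][:,2].mean().round(2))
E
```

```text
tcp [573.2  23.3  25.1] yaw -14.19 shift [-3.3 -0.3  5.1] turn 0.0 joints [ 0.12  0.51 -0.34  1.95  0.25  0.72 -2.19] t 5.5833
[-13.92646196   2.35939515   6.58205654] 20.001735985279083 56.150664747696915
30019 [[-85.3, -28.1], [-84.7, -27.7], [13.8, 27.5], [15.3, 27.8]] 45.807585895741205
-95 1455 [-27.5  26.9] 45.75
-80 3954 [-27.9  27.4] 45.8
-65 4378 [-30.6  31.2] 45.82
-50 4428 [-27.4  27.1] 45.81
-35 4721 [-27.3  27.2] 45.8
-20 5047 [-27.3  27.2] 45.8
-5 5141 [-27.2  27.3] 45.83
```

The block has met the stop: 14 N of resistance, and its near end is at press x ≈ -85. One small confirming push, then release and rise.

Call:
play_rows(
  rows=[1,0,-1,0,40,2,0,-1,0,40,2,0,-1,0,40,0.5,0,-1,0,40,0.5,0,-1,0,60,0.5,0,-1,0,80,0.5,0,-1,0,80,0.5,0,-1,0,80],
)

```text
time_s: 6.3
tool_pos: [576.4, 22.5, 26.8]
orientation: [-3.117, 0.389, -0.001]
wrist_force: [0.4, 0.7, -0.8]
grip_width: 0.816
gripper_force: 0.0
```

Call:
play_rows(
  rows=[0,0,-35,0,80,0,0,-75,0,80,0,0,-115,0,94,0,0,-150,0,94,0,0,-165,0,94,0,0,-165,0,94],
)

```text
time_s: 6.8
tool_pos: [578.1, 22.8, 196.0]
orientation: [-3.116, 0.39, -0.01]
wrist_force: [0.4, 0.3, 0.9]
grip_width: 0.999
gripper_force: 0.0
```

```bash
python3 - <<'E'
from h import *
delta([*(O+U*30+V*1),165],79.8)
C=cam("wrist"); p,d=manip.read_camera("wrist"); cv2.imwrite("pics/w3.png",p[:,:,::-1])
P=cloud("wrist",d,C).reshape(-1,3); q=topress(P)
def pc(nm,m): print(nm,m.sum(),np.percentile(q[m],[1,99],axis=0).round(1).tolist(),P[m][:,2].mean().round(1)) if m.sum()>10 else print(nm,m.sum())
b=(abs(q[:,1])<90)&(q[:,0]>-190)&(q[:,0]<120)
z=P[:,2]
pc("blk",b&(z>43)&(z<49)&(abs(q[:,1])<31)); pc("bed",b&(z>9)&(z<15)); pc("bridge",b&(z>94)&(z<100)); pc("disc",b&(z>108)&(z<118)); 
m=b&(z>136)&(z<150)&(abs(q[:,1])<40)&(abs(q[:,0]-30)<40); pc("knobtop",m)
if m.sum()>10: print(cv2.minAreaRect(P[m][:,:2].astype(np.float32)),P[m][:,2].max())
E
```

```text
tcp [578.1  22.8 196. ] yaw -14.25 shift [88.7  0.4 31.5] turn -1.641 joints [ 0.18  0.3  -0.4   1.82  0.14  1.04 -2.09] t 6.8
blk 10155 [[-84.6, -27.6], [82.3, 27.3]] 45.8
bed 23505 [[-174.0, -62.9], [111.9, 64.8]] 11.8
bridge 2683 [[16.1, -60.2], [41.3, 62.8]] 96.7
disc 1892 [[8.1, -17.4], [49.2, 19.1]] 113.6
knobtop 1950 [[21.0, -19.8], [35.8, 22.4]] 143.1
((662.8257446289062, 1.2350101470947266), (44.00658416748047, 14.057327270507812), 79.75536346435547) 146.0001766674435
```

Call:
play_rows(
  rows=[20,0,0,-0.12,70,40,0,0,-0.24,70,60,0,0,-0.36,60,80,0,0,-0.48,60,87,0,0,-0.6,60,87,0,0,-0.72,60,87,0,0,-0.84,60,87,0,0,-0.96,60],
)

```text
time_s: 7.52
tool_pos: [659.7, 1.3, 189.5]
orientation: [-2.94, -1.103, 0.003]
wrist_force: [0.0, -0.1, 0.3]
grip_width: 0.642
gripper_force: 0.0
```

Call:
play_rows(
  rows=[0,0,0,-0.12,60,0,0,0,-0.24,60,0,0,0,-0.36,60,0,0,0,-0.48,60,0,0,0,-0.6,60,0,0,0,-0.68,60,0,0,0,-0.68,60,0,0,0,-0.68,60],
)

```text
time_s: 8.18
tool_pos: [659.7, 1.1, 190.2]
orientation: [-2.413, -2.009, 0.001]
wrist_force: [0.3, -0.2, 0.3]
grip_width: 0.641
gripper_force: 0.0
```

```bash
python3 - <<'E'
from h import *
delta([662.8,1.2,118],79.75)
C=cam("wrist"); p,d=manip.read_camera("wrist"); cv2.imwrite("pics/w4.png",p[:,:,::-1])
P=cloud("wrist",d,C).reshape(-1,3); z=P[:,2]
m=(z>138)&(z<150)&(np.hypot(P[:,0]-663,P[:,1]-1)<35); print(m.sum(),cv2.minAreaRect(P[m][:,:2].astype(np.float32)) if m.sum()>10 else 0, z[m].mean() if m.sum() else 0)
E
```

```text
tcp [659.7   1.1 190.2] yaw 79.57 shift [ 0.6  3.1 72.2] turn -0.003 joints [ 0.4   0.5  -0.69  1.62  0.34  1.15 -0.56] t 8.1833
1557 ((663.75341796875, 0.9278125762939453), (44.716522216796875, 13.531435012817383), 79.54071044921875) 143.23510682358216
```

Call:
play_rows(
  rows=[0.3,3.5,15,0,60,0.3,3.5,35,0,60,0.3,3.5,55,0,60,0.3,3.5,66,0,60,0.3,3.5,71,0,60,0.3,3.5,71,0,40,0.3,3.5,71,0,20,0.3,3.5,71,0,5],
  grip_force=20,
)

```text
time_s: 8.9
tool_pos: [664.3, 1.2, 121.5]
orientation: [2.411, 2.013, 0.002]
wrist_force: [0.3, -0.5, 1.0]
grip_width: 0.465
gripper_force: 0.0
```

Call:
play_rows(
  rows=[0,0,0,0,5,0,0,0,0,5,0,0,0,0,5,0,0,0,0,5,0,0,0,0,5],
)

```text
time_s: 9.32
tool_pos: [663.6, 1.0, 120.7]
orientation: [-2.411, -2.014, 0.0]
wrist_force: [0.2, -0.3, 2.2]
grip_width: 0.152
gripper_force: 20.0
```

```bash
cat >> h.py <<'E'
def st():
    s,p,R=tool(); print("t",round(s["time_s"],2),"tcp",p.round(1),"yaw",round(float(np.rad2deg(np.arctan2(R[1,0],R[0,0]))),2),"F",s["wrist_force"].round(2),"T",s["wrist_torque"].round(3),"w",round(s["grip_width"]*94,1),"gf",round(s["gripper_force"],1),"j7",round(s["joints"][6],3),"tau7",round(s["tau"][6],3))
E
python3 -c "
from h import *
st()"
```

```text
t 9.32 tcp [663.6   1.  120.7] yaw 79.74 F [ 0.22 -0.32  2.17] T [-0.093 -0.019  0.02 ] w 14.3 gf 20.0 j7 -0.594 tau7 0.006
```

Gripped on the bar (14.3 mm). I turn 0.4 rad, which is certainly short of contact, and read the torque.

Call:
play_rows(
  rows=[0,0,0.1,0.05,5,0,0,0.2,0.1,5,0,0,0.3,0.15,5,0,0,0.4,0.2,5],
)

```text
time_s: 9.65
tool_pos: [663.5, 1.0, 120.2]
orientation: [-2.602, -1.76, 0.0]
wrist_force: [-2.5, 0.1, 3.3]
grip_width: 0.147
gripper_force: 20.0
```

```bash
python3 -c "
from h import *
st()"
```

```text
t 9.65 tcp [663.5   1.  120.2] yaw 68.14 F [-2.54  0.06  3.31] T [0.003 0.507 0.108] w 13.8 gf 20.0 j7 -0.774 tau7 1.716
```

Call:
play_rows(
  rows=[0,0,0.1,0.05,5,0,0,0.2,0.1,5,0,0,0.3,0.15,5,0,0,0.4,0.2,5,0,0,0.4,0.2,5,0,0,0.4,0.2,5],
)

```text
time_s: 10.15
tool_pos: [663.3, 1.1, 119.8]
orientation: [-2.762, -1.497, 0.001]
wrist_force: [-4.9, -0.1, 3.2]
grip_width: 0.148
gripper_force: 20.0
```

```bash
python3 -c "
from h import *
st()"
```

```text
t 10.15 tcp [663.3   1.1 119.8] yaw 56.92 F [-4.92 -0.07  3.16] T [ 0.043  0.997 -0.005] w 13.9 gf 20.0 j7 -0.949 tau7 -0.591
```

Call:
play_rows(
  rows=[0,0,0,0,40,0,0,0,0,60,0,0,0,0,80,0,0,0,-0.05,80,0,0,0,-0.17,80,0,0,0,-0.29,80,0,0,0,-0.41,80,0,0,0,-0.53,80],
)

```text
time_s: 10.82
tool_pos: [663.8, 0.9, 119.7]
orientation: [2.268, 2.173, 0.001]
wrist_force: [0.6, -1.0, 0.3]
grip_width: 0.674
gripper_force: 0.0
```

Call:
play_rows(
  rows=[0,0,0,-0.12,80,0,0,0,-0.24,80,0,0,0,-0.36,80,0,0,0,-0.48,80,0,0,0,-0.6,80,0,0,0,-0.72,80,0,0,0,-0.84,80,0,0,0,-0.96,80],
)

```text
time_s: 11.48
tool_pos: [663.9, 0.8, 119.7]
orientation: [1.009, 2.975, 0.0]
wrist_force: [0.0, -0.1, 0.3]
grip_width: 0.853
gripper_force: 0.0
```

Call:
play_rows(
  rows=[0,0,0,-0.12,80,0,0,0,-0.24,80,0,0,0,-0.36,80,0,0,0,-0.48,80,0,0,0,-0.6,80,0,0,0,-0.72,80,0,0,0,-0.84,80,0,0,0,-0.96,80],
)

```text
time_s: 12.15
tool_pos: [663.9, 0.7, 119.7]
orientation: [-0.479, 3.104, 0.0]
wrist_force: [-0.7, -0.1, 0.1]
grip_width: 0.853
gripper_force: 0.0
```

```bash
python3 - <<'E'
from h import *
st()
C=cam("wrist"); p,d=manip.read_camera("wrist"); cv2.imwrite("pics/w5.png",p[:,:,::-1])
P=cloud("wrist",d,C).reshape(-1,3); z=P[:,2]
m=(z>138)&(z<150)&(np.hypot(P[:,0]-663,P[:,1]-1)<35); print(m.sum(),cv2.minAreaRect(P[m][:,:2].astype(np.float32)) if m.sum()>10 else 0, z[m].mean() if m.sum() else 0)
for n in ("side","scene"):
  p,d=manip.read_camera(n); P=cloud(n,d).reshape(-1,3);z=P[:,2]; m=(z>136)&(z<150)&(np.hypot(P[:,0]-663,P[:,1]-1)<24)
  print(n,m.sum(),cv2.minAreaRect(P[m][:,:2].astype(np.float32)) if m.sum()>10 else 0)
delta([663.2,1.1,119.5],56.9+180)
E
```

```text
t 12.15 tcp [663.9   0.7 119.7] yaw -162.46 F [-0.66 -0.07  0.06] T [ 0.09  -0.101  0.011] w 80.2 gf 0.0 j7 1.237 tau7 -4.268
3021 ((662.876708984375, 1.3986396789550781), (43.64805221557617, 14.412652015686035), 56.639801025390625) 142.3255951913387
side 110 ((663.3753051757812, -0.09231185913085938), (46.363372802734375, 13.485981941223145), 56.26626205444336)
scene 170 ((665.5928955078125, -0.5832157135009766), (42.90985870361328, 15.5391845703125), 58.83547592163086)
tcp [663.7   0.8 119.4] yaw -162.98 shift [ 0.4  0.4 -0.1] turn -0.696 joints [ 0.63  0.75 -1.1   1.66  0.71  1.19  1.23] t 12.3
```

Call:
play_rows(
  rows=[0.2,0.2,0,-0.1,80,0.4,0.4,0,-0.2,80,0.4,0.4,0,-0.3,80,0.4,0.4,0,-0.35,80],
)

```text
time_s: 12.63
tool_pos: [663.2, 1.2, 119.7]
orientation: [-1.005, 2.976, 0.0]
wrist_force: [0.9, -0.8, -0.2]
grip_width: 0.848
gripper_force: 0.0
```

```bash
python3 - <<'E'
from h import *
delta([663,1.1,119.5],56.6+180)
E
```

```text
tcp [663.2   1.2 119.7] yaw -142.69 shift [0.3 0.  0.2] turn -0.337 joints [ 0.66  0.77 -1.15  1.66  0.75  1.21  1.55] t 12.6333
```

Call:
play_rows(
  rows=[0.2,0,0,-0.1,80,0.2,0,0,-0.2,80,0.2,0,0,-0.3,70,0.2,0,0,-0.337,60,0.2,0,0,-0.337,40,0.2,0,0,-0.337,20,0.2,0,0,-0.337,5,0.2,0,0,-0.337,5],
)

```text
time_s: 13.3
tool_pos: [663.0, 1.2, 119.8]
orientation: [-1.485, 2.768, -0.0]
wrist_force: [-0.4, 0.9, -0.1]
grip_width: 0.459
gripper_force: 0.0
```

Call:
play_rows(
  rows=[0,0,0,0,5,0,0,0,0,5,0,0,0,0,5,0,0,0,0,5,0,0,0,0,5,0,0,0,0,5],
)

```text
time_s: 13.8
tool_pos: [663.0, 1.1, 119.7]
orientation: [-1.488, 2.767, 0.0]
wrist_force: [0.2, -0.2, -0.2]
grip_width: 0.147
gripper_force: 20.0
```

```bash
python3 - <<'E'
from h import *
delta([663,1.1,119.5],56.6+180)
st()
E
```

```text
tcp [663.    1.1 119.7] yaw -123.45 shift [0.  0.  0.2] turn -0.001 joints [ 0.67  0.79 -1.17  1.66  0.77  1.23  1.88] t 13.8
t 13.8 tcp [663.    1.1 119.7] yaw -123.45 F [ 0.21 -0.19 -0.16] T [ 0.043 -0.148  0.019] w 13.8 gf 20.0 j7 1.877 tau7 -0.023
```

Call:
play_rows(
  rows=[0,0,0.1,0.04,5,0,0,0.2,0.08,5,0,0,0.2,0.12,5,0,0,0.3,0.16,5],
)

```text
time_s: 14.13
tool_pos: [662.9, 1.2, 119.4]
orientation: [1.26, -2.878, -0.0]
wrist_force: [-0.7, 0.5, -0.1]
grip_width: 0.15
gripper_force: 20.0
```

```bash
python3 -c "
from h import *
st()"
```

```text
t 14.13 tcp [662.9   1.2 119.4] yaw -132.72 F [-0.66  0.5  -0.07] T [0.182 0.045 0.065] w 14.1 gf 20.0 j7 1.731 tau7 1.373
```

Call:
play_rows(
  rows=[0,0,0.1,0.04,5,0,0,0.2,0.08,5,0,0,0.2,0.12,5,0,0,0.3,0.16,5],
)

```text
time_s: 14.47
tool_pos: [662.8, 1.3, 119.1]
orientation: [1.026, -2.969, -0.001]
wrist_force: [-1.0, 0.9, -0.4]
grip_width: 0.145
gripper_force: 20.0
```

```bash
python3 -c "
from h import *
st()"
```

```text
t 14.47 tcp [662.8   1.3 119.1] yaw -141.88 F [-1.02  0.91 -0.39] T [0.308 0.09  0.042] w 13.7 gf 20.0 j7 1.587 tau7 1.366
```

Call:
play_rows(
  rows=[0,0,0.1,0.04,5,0,0,0.2,0.08,5,0,0,0.2,0.12,5,0,0,0.3,0.16,5],
)

```text
time_s: 14.8
tool_pos: [662.7, 1.5, 118.8]
orientation: [0.786, -3.041, -0.001]
wrist_force: [-1.3, 1.7, 0.4]
grip_width: 0.148
gripper_force: 20.0
```

```bash
python3 -c "
from h import *
st()"
```

```text
t 14.8 tcp [662.7   1.5 118.8] yaw -151.04 F [-1.26  1.71  0.42] T [0.394 0.165 0.071] w 14.0 gf 20.0 j7 1.443 tau7 1.363
```

Call:
play_rows(
  rows=[0,0,0.1,0.04,5,0,0,0.2,0.08,5,0,0,0.2,0.12,5,0,0,0.3,0.16,5],
)

```text
time_s: 15.13
tool_pos: [662.7, 1.6, 118.4]
orientation: [0.54, -3.094, -0.001]
wrist_force: [-2.1, 0.9, -0.2]
grip_width: 0.144
gripper_force: 20.0
```

```bash
python3 -c "
from h import *
st()"
```

```text
t 15.13 tcp [662.7   1.6 118.4] yaw -160.2 F [-2.09  0.9  -0.18] T [0.501 0.214 0.009] w 13.5 gf 20.0 j7 1.3 tau7 1.359
```

Call:
play_rows(
  rows=[0,0,0.1,0.04,5,0,0,0.2,0.08,5,0,0,0.2,0.12,5,0,0,0.3,0.16,5],
)

```text
time_s: 15.47
tool_pos: [662.7, 1.8, 118.1]
orientation: [0.291, -3.128, -0.001]
wrist_force: [-1.3, 2.7, 0.0]
grip_width: 0.145
gripper_force: 20.0
```

```bash
python3 -c "
from h import *
st()"
```

```text
t 15.47 tcp [662.7   1.8 118.1] yaw -169.36 F [-1.26  2.65  0.04] T [0.66  0.219 0.062] w 13.6 gf 20.0 j7 1.157 tau7 1.356
```

Call:
play_rows(
  rows=[0,0,0.1,0.04,5,0,0,0.2,0.08,5,0,0,0.2,0.12,5,0,0,0.3,0.16,5],
)

```text
time_s: 15.8
tool_pos: [662.6, 1.9, 117.8]
orientation: [0.04, -3.141, -0.001]
wrist_force: [-1.5, 3.2, -0.6]
grip_width: 0.145
gripper_force: 20.0
```

```bash
python3 -c "
from h import *
st()"
```

```text
t 15.8 tcp [662.6   1.9 117.8] yaw -178.52 F [-1.5   3.21 -0.59] T [0.782 0.294 0.039] w 13.6 gf 20.0 j7 1.014 tau7 1.354
```

Call:
play_rows(
  rows=[0,0,0.1,0.04,5,0,0,0.2,0.08,5,0,0,0.2,0.12,5,0,0,0.3,0.16,5],
)

```text
time_s: 16.13
tool_pos: [662.7, 2.1, 117.5]
orientation: [-0.211, -3.134, -0.002]
wrist_force: [-1.1, 3.5, -0.1]
grip_width: 0.147
gripper_force: 20.0
```

```bash
python3 -c "
from h import *
st()"
```

```text
t 16.13 tcp [662.7   2.1 117.5] yaw 172.31 F [-1.08  3.46 -0.15] T [0.934 0.175 0.068] w 13.8 gf 20.0 j7 0.872 tau7 1.351
```

Call:
play_rows(
  rows=[0,0,0.1,0.04,5,0,0,0.2,0.08,5,0,0,0.2,0.12,5,0,0,0.3,0.16,5],
)

```text
time_s: 16.47
tool_pos: [662.7, 2.2, 117.2]
orientation: [-0.46, -3.107, -0.002]
wrist_force: [-1.6, 3.7, -0.9]
grip_width: 0.152
gripper_force: 20.0
```

```bash
python3 -c "
from h import *
st()"
```

```text
t 16.47 tcp [662.7   2.2 117.2] yaw 163.16 F [-1.62  3.67 -0.87] T [0.976 0.063 0.182] w 14.3 gf 20.0 j7 0.729 tau7 1.195
```

Call:
play_rows(
  rows=[0,0,0.1,0.04,5,0,0,0.2,0.08,5,0,0,0.2,0.12,5,0,0,0.3,0.16,5],
)

```text
time_s: 16.8
tool_pos: [662.7, 2.3, 117.0]
orientation: [-0.707, -3.061, -0.002]
wrist_force: [-2.0, 3.3, -0.0]
grip_width: 0.147
gripper_force: 20.0
```

```bash
python3 -c "
from h import *
st()"
```

```text
t 16.8 tcp [662.7   2.3 117. ] yaw 154.0 F [-1.99  3.33 -0.04] T [1.063 0.081 0.234] w 13.9 gf 20.0 j7 0.587 tau7 1.195
```

Contact shows between yaw 172° and 163°: the torque jumped from 0.06 to 0.18–0.23 N m. The target yaw is about 77.7°, which is 1.33 rad more. I raise the grip so the bar doesn't slip and check the knob angle by eye.

Call:
play_rows(
  rows=[0,0,0,0,5,0,0,0,0,5,0,0,0,0,5],
  grip_force=45,
)

```text
time_s: 17.05
tool_pos: [662.8, 2.3, 117.0]
orientation: [-0.701, -3.062, -0.002]
wrist_force: [-1.5, 5.3, -1.0]
grip_width: 0.143
gripper_force: 45.0
```

```bash
cat >> h.py <<'E'
def knob():
    for n in ("wrist","side","scene"):
        C=cam(n); p,d=manip.read_camera(n); P=cloud(n,d,C).reshape(-1,3); z=P[:,2]
        m=(z>131)&(z<145)&(np.hypot(P[:,0]-663,P[:,1]-1)<24)&(p.reshape(-1,3).max(1)<45)
        print(n,m.sum(),cv2.minAreaRect(P[m][:,:2].astype(np.float32)) if m.sum()>10 else 0, z[m].mean() if m.any() else 0)
        cv2.imwrite(f"pics/k_{n}.png",p[:,:,::-1])
E
python3 -c "
from h import *
st();knob()"
```

```text
t 17.05 tcp [662.8   2.3 117. ] yaw 154.2 F [-1.53  5.34 -0.96] T [1.506 0.15  0.166] w 13.5 gf 45.0 j7 0.59 tau7 -0.191
wrist 3031 ((662.56689453125, 2.0545530319213867), (16.20735740661621, 42.9620246887207), 66.90402221679688) 139.51937886528938
side 74 ((662.6642456054688, 0.2574195861816406), (16.866273880004883, 42.11265563964844), 66.74774932861328) 138.41324906832529
scene 130 ((663.3291015625, -1.6792287826538086), (15.203633308410645, 44.64921188354492), 70.98136901855469) 140.3345282143672
```

View pics/k_wrist.png

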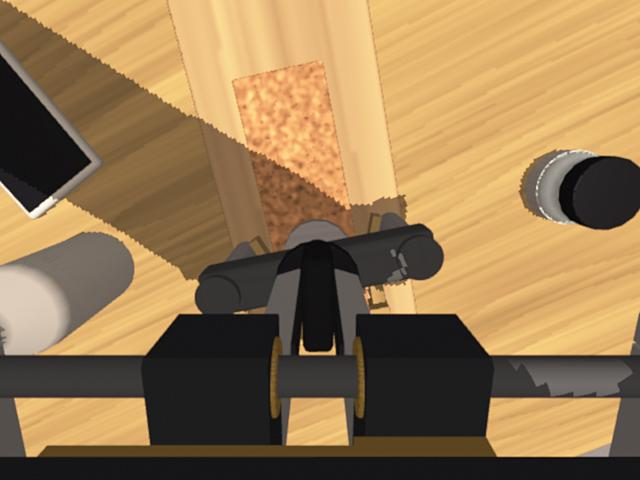

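The view shows the bar squarely between the pads at about (318,300), with the block home behind the bridge. I turn the remaining quarter turn.

Call:
play_rows(
  rows=[0,0,0.1,0.06,5,0,0,0.2,0.12,5,0,0,0.4,0.18,5,0,0,0.5,0.24,5,0,0,0.6,0.3,5,0,0,0.7,0.36,5,0,0,0.8,0.42,5,0,0,0.9,0.48,5],
)

```text
time_s: 17.87
tool_pos: [663.1, 2.6, 116.3]
orientation: [-1.413, -2.806, -0.003]
wrist_force: [0.4, 6.2, -0.3]
grip_width: 0.151
gripper_force: 45.0
```

```bash
python3 -c "
from h import *
st()"
```

```text
t 17.87 tcp [663.1   2.6 116.3] yaw 126.54 F [ 0.42  6.22 -0.26] T [ 1.748 -0.117  0.297] w 14.2 gf 45.0 j7 0.161 tau7 1.86
```

Call:
play_rows(
  rows=[0,0,0.1,0.06,5,0,0,0.2,0.12,5,0,0,0.4,0.18,5,0,0,0.5,0.24,5,0,0,0.6,0.3,5,0,0,0.7,0.36,5,0,0,0.8,0.42,5,0,0,0.9,0.48,5],
)

```text
time_s: 18.53
tool_pos: [663.5, 2.8, 115.6]
orientation: [-2.039, -2.39, -0.003]
wrist_force: [2.2, 7.5, 0.2]
grip_width: 0.144
gripper_force: 45.0
```

```bash
python3 -c "
from h import *
st();knob()"
```

```text
t 18.53 tcp [663.5   2.8 115.6] yaw 99.06 F [2.15 7.53 0.23] T [ 1.801 -0.559  0.236] w 13.6 gf 45.0 j7 -0.267 tau7 1.832
wrist 3082 ((663.1815185546875, 2.278961181640625), (16.35750389099121, 42.70320129394531), 9.702825546264648) 138.16807531395352
side 72 ((665.5651245117188, -10.435847282409668), (24.985454559326172, 15.706338882446289), 88.25521087646484) 137.76020319516925
scene 74 ((663.8193969726562, -13.893278121948242), (15.22972297668457, 22.507976531982422), 71.45046997070312) 137.9849277140429
```

Call:
play_rows(
  rows=[0,0,0.1,0.06,5,0,0,0.2,0.12,5,0,0,0.3,0.18,5,0,0,0.4,0.24,5,0,0,0.5,0.3,5,0,0,0.6,0.36,5,0,0,0.7,0.38,5,0,0,0.7,0.38,5],
)

```text
time_s: 19.35
tool_pos: [663.8, 2.8, 115.0]
orientation: [-2.452, -1.963, -0.004]
wrist_force: [3.2, 6.3, -0.0]
grip_width: 0.144
gripper_force: 45.0
```

```bash
python3 -c "
from h import *
st()"
```

```text
t 19.35 tcp [663.8   2.8 115. ] yaw 77.36 F [ 3.18  6.34 -0.01] T [ 1.669 -0.995  0.248] w 13.6 gf 45.0 j7 -0.604 tau7 -1.233
```

Call:
play_rows(
  rows=[0,0,0,0,14,0,0,0,0,20,0,0,0,0,30,0,0,0,0,45,0,0,0,0,60,0,0,0,0,60,0,0,-10,0,60,0,0,-30,0,60],
)

```text
time_s: 20.02
tool_pos: [661.7, 0.8, 143.3]
orientation: [-2.452, -1.961, 0.004]
wrist_force: [0.8, 0.1, 0.0]
grip_width: 0.598
gripper_force: 0.0
```

Call:
play_rows(
  rows=[0,0,-20,0,60,0,0,-40,0,60,0,0,-50,0,60,0,0,-50,0,60],
)

```text
time_s: 20.35
tool_pos: [664.1, 1.3, 197.4]
orientation: [2.452, 1.96, 0.005]
wrist_force: [-0.3, 0.0, -0.6]
grip_width: 0.636
gripper_force: 0.0
```

```bash
python3 - <<'E'
from h import *
st();knob()
C=cam("wrist"); p,d=manip.read_camera("wrist"); P=cloud("wrist",d,C).reshape(-1,3); q=topress(P); z=P[:,2]
m=(z>43)&(z<49)&(abs(q[:,1])<31)&(q[:,0]>-120)&(q[:,0]<95); print(m.sum(),np.percentile(q[m],[.5,1,99],axis=0).round(1).tolist())
m=(z>9)&(z<15)&(abs(q[:,1])<75)&(q[:,0]>-190)&(q[:,0]<125); print(m.sum(),np.percentile(q[m],[.5,1,99],axis=0).round(1).tolist())
E
```

```text
t 20.35 tcp [664.1   1.3 197.4] yaw 77.27 F [-0.25  0.05 -0.58] T [-0.103 -0.063  0.008] w 59.8 gf 0.0 j7 -0.56 tau7 0.264
wrist 1428 ((663.5891723632812, 1.4821338653564453), (43.569366455078125, 14.001436233520508), 79.18359375) 137.60433462020987
side 112 ((660.3289794921875, -1.4676570892333984), (41.89634704589844, 13.298601150512695), 86.19673156738281) 137.2483208133012
scene 163 ((665.3426513671875, -0.6592216491699219), (42.95842361450195, 14.314688682556152), 79.45478057861328) 137.6868876274705
9421 [[-84.7, -27.6], [-84.0, -27.3], [82.9, 27.7]]
22970 [[-173.9, -62.9], [-173.0, -62.2], [112.3, 65.3]]
```

View pics/k_side.png

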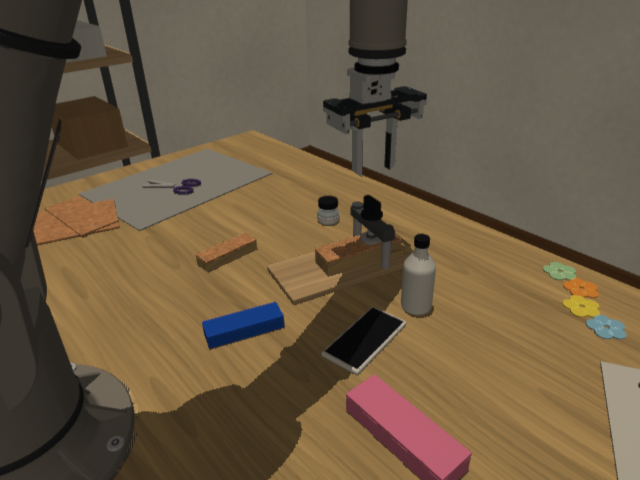

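The block is home. The knob bar reads 79.2°, about 89° past contact. The side view shows the gripper clear above the knob, and the bottle (418,280), jar (328,211) and phone (365,338) where they were. I hand in.

```bash
python3 -c "
from h import *
print(manip.job_done())"
```

```text
the job is handed in; nothing more can be done
None
```

The job is handed in: the block is home against the back stop, clamped about 89° (±5°) past first contact, with the gripper clear and nothing else disturbed; the clamping force itself was not measured, and no verdict came back.

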